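Clamp a telescopic support leg and lock its length

TASK

First crank the vise handle (clockwise as seen from the robot) until the jaw is fully home on the support leg's tube. Then take hold of the leg's cross bar on the cam lever's side, push the leg in against its spring until the collar-side edge of the dark band round it just meets the collar, and while you hold it exactly there slide your grip inwards along the bar so that your fingers sweep the cam lever fully closed alongside the leg. Finish while still holding the bar with the leg at its mark and the lever closed, and leave the other things on the bench alone.

Things in the scene. Friction and masses are not known exactly. Their poses are not given: they have to be found in the camera images.
- vise: Grey bench vise, fixed, holding a 30 mm aluminium tube. Origin on the bench below the middle of the mouth of the black collar at the tube's end; z up. The tube lies along its y at height 65 mm, y = 0 to 230 mm; the leg slides out of the collar to -y. Lever and fixed jaw are on the tube's +x side, moving jaw and crank on -x (towards the robot). Jaws: y = 65 to 155 mm, 90 mm high.
- collar_mouth (a point): Middle of the collar's mouth, on the axis of tube and leg, 65 mm above the bench. The collar is 42 mm in diameter, 36 mm long. Axes as the vise's.
- crank_hub (a point): On the crank's axis, at the crank arm: vise y = 110 mm, 80 mm above the bench. The axis is level, along the vise's x. Axes as the vise's, but it turns with the crank. It moves with the jaw, 1 mm per rad.
- crank (a joint): Angle (rad) the crank has still to turn until the jaw is tight on the tube: starts 4.5 to 7.5; 0 is tight, a firm stop. Clockwise seen from the robot counts it down. The jaw closes 1 mm per rad and the crank travels with it. At value a the handle's axis is at vise y = 110 + 35 sin(a), height 80 + 35 cos(a) mm. It needs about 2 to 3 N at the handle and stays where left.
- crank_pin (a point): Middle of the crank's handle: a black sleeve 16 mm in diameter, 52 mm long, parallel to the vise's x, sticking out from the crank arm towards -x. It spins freely on the crank pin, so a hand that grips it and does not turn can lead it round in a circle. When tight it is at vise x = -117 mm, 1 mm further out per rad still to turn; its ends are 26 mm to either side.
- leg (a joint): How far the leg stands out past its mark, m: 0 when the collar-side edge of the 6 mm dark band round the leg is at the collar's mouth; positive further out, as it starts (0.036 to 0.060); range -0.020 to 0.065. A spring (80 N/m, about 4 N at the mark) presses it out against 1.6 N of friction: let go, it creeps out some 35 mm even with the lever closed (the cam is not yet adjusted).
- bar_mid (a point): Middle of the leg's cross bar: a round steel bar 16 mm in diameter, 270 mm long, level, parallel to the vise's x, 65 mm above the bench, across the end of the leg (22 mm steel tube). At leg value q it is at vise y = -(75 mm + q).
- bar_grip (a point): Point on the cross bar's axis 115 mm from its middle towards the vise's +x, 20 mm from the bar's end, clear outside the open cam lever: a good place to take hold from above.
- lever (a joint): Opening angle of the cam lever, rad: starts 0.40 to 0.55 (stop at 0.6); 0 is closed, parallel to the leg, at a firm stop. Needs about 2.5 N at 80 mm from its hinge; stays where left. Opening swings it out to the vise's +x. Fingers that straddle the bar outside it meet it as they slide along the bar towards the leg; closed, its outer face is at vise x = +30 mm.
- lever_tip (a point): End of the cam lever, a straight black bar 12 mm wide and 16 mm high (79 to 95 mm above the bench, so it passes over the cross bar). Its upright hinge is on the collar at vise x = +24, y = +5 mm, 115 mm from this point; from there it reaches towards -y.
- bin: Bystander: green open parts bin, 160 x 100 x 75 mm, left of the vise. Leave alone.
- oil: Bystander: white bottle, 52 mm in diameter, 130 mm high, right of the vise. Leave alone.
- driver: Bystander: screwdriver lying on the bench at the right. Leave alone.
- carton: Bystander: cardboard box, 110 x 150 x 60 mm, at the right. Leave alone.

How it is judged:
On the way, in this order (a step that is already met when the one before it is completed fails the run):
1. the vise jaw is cranked home on the tube (value of joint crank below 0.3 rad), for 0.2 s.
2. the leg is held at its mark with the lever still open (value of joint leg between -0.004 and 0.004 m and value of joint lever above 0.25 rad and contact force between the fingers and leg above 1.5 N), for 0.2 s.
3. the lever is closed with the leg held at its mark (value of joint leg between -0.004 and 0.004 m and value of joint lever below 0.08 rad and contact force between the fingers and leg above 1.5 N), for 0.2 s.
At the end, for the whole second after the job is handed in: The vise is tight (crank within 0.3 rad of its stop), the leg is within 4 mm of its mark, the cam lever is within 0.08 rad of closed, the fingers still hold the leg (more than 1.5 N) and no bystander was moved 30 mm (all of step 3 and value of joint crank below 0.3 rad and distance of each of bin, oil, driver, carton from where it was at the start of the episode below 0.03 m); the arm keeps its last pose, push and grip.
It fails at once if the lever is being closed (past 0.25 rad) while the leg is more than 8 mm off its mark (value of joint lever below 0.25 rad and (value of joint leg above 0.008 m or value of joint leg below -0.008 m)).
It fails at once if the parts bin is disturbed (moved 30 mm) (distance of bin from where it was at the start of the episode above 0.03 m).
It fails at once if the bottle is disturbed (moved 30 mm) (distance of oil from where it was at the start of the episode above 0.03 m).
It fails at once if the screwdriver is disturbed (moved 30 mm) (distance of driver from where it was at the start of the episode above 0.03 m).
It fails at once if the carton is disturbed (moved 30 mm) (distance of carton from where it was at the start of the episode above 0.03 m).
It also fails if it takes over 64 s, if anything falls off the work surface, if the arm or the gripper's body presses on something with over 40 N, if the wrist force passes 120 N, or if a joint passes its speed limit or range.

ROBOT

A 6-joint arm with a two-finger parallel gripper is mounted at the origin on the work surface. World frame = base frame: x ahead of the robot, y to its left, z up, the work surface at z = 0. Lengths are in m, angles in rad, forces in N, time in s.
With the tool pointing down it reaches from about 0.375 to 0.9 m from the base axis. Payload 3.1 kg.
Tool frame: the origin (TCP) lies on the front face of the gripper's body, between the roots of the fingers; the fingertips stand 73 mm ahead of it and the grasp point (between the pads) lies 54 mm ahead of it; x points along the fingers, y is the direction in which the jaws open and shut, and the axes are right-handed (so a half turn about x gives the same grasp; the last joint's range is limited). The gripper opens to 85 mm and grips with 20 to 120 N. Pads are 22 mm wide; open, the fingers measure 114 mm over their backs; the gripper's body (76 mm by 85 mm) begins 54 mm behind the grasp point. The pads swing forward as they close: fully open they stand 13 mm farther back than shut.
Start: joints at [1.161, 0.527, 1.433, -0, 1.181, -0.178], TCP at [0.144, 0.608, 0.304] pointing down, gripper open.
Joint ranges: [-3.08, 3.08], [-0.75, 2.2], [0.22, 2.44], [-1.43, 4.57], [0, 2.65], [-2.85, 2.85]. Speed limits (rad/s): [2.79, 2.79, 3.14, 3.14, 3.14, 3.14].

INTERFACE

Orientations are given as a rotation vector (axis times angle).
In Python, from workcell import bot gives the robot as it stands. The module is installed in compiled form; this text tells all that it offers.
- The arm moves only by the tool play_rows, never from a script. Its argument "targets" is one flat list of numbers, 7 for each row, row after row: the turn, a rotation vector about the tool's x, y, z in degrees, then the shift along the tool's x, y, z in mm, then the opening, from 0 (shut) to 1 (fully open). A call has exactly 8 rows; each row shifts and turns the commanded pose from where the row before left it, along the tool's axes as they then stand; what a row does not reach is not made up. A row lasts 1/12 s, in which the tool goes at most 41.7 mm and 7.16 degrees, less where a joint would pass 70% of its speed; a pose out of reach is approached as far as the arm can. A call with a gripper value outside its range is refused whole. The fingers move at their own pace and stop on an object; the grip force is fixed at half the most. Time passes only in rows, so rows that do not move let the fingers close, or fill a call up. It gives the time, the measured TCP pose, the force and the opening at its end, in the units of the state.
- bot.read_state(): the state, without advancing time (a new reading comes with each control period).
- bot.get_image(name): name is "scene" or "top" or "wrist"; returns a dict with "image" (480x640x3 uint8, red, green, blue), "depth" (480x640 float32, m along the optical axis (not along the pixel's ray), 0 where there is no reading), "mtx" (3x3 intrinsics, pixels), "camera_from_world" (4x4, takes a point from world to camera coordinates). Camera axes: x right, y up, looking along -z (the intrinsics and any distortion apply to the point x, -y, -z); pixel columns grow to the right and rows downward; lengths in m; the calibration is good to about 2 mm. A picture is of the moment at which its call begins.
- bot.job_done(): hands the job in, once; it reports no verdict.
The state is a dict: "t": time; "joints": joint angles; "joint_velocities": joint speeds; "joint_torque": joint torques, N m; "ee_pos": TCP position; "orientation": TCP orientation; "wrist_force": force on the tool from outside, world axes, zero at the start; "wrist_torque": the same for the moment, N m; "width": opening from 0.0 (shut) to 1.0 (fully open).
Only numpy, scipy, OpenCV 4.12 (cv2) and the standard library are available. Lean on these libraries where they do the work, as an engineer would, in place of code of your own. Each camera call takes 0.05 s, during which the arm holds its last target.

## Working session

There is one attempt and no reset: what is moved stays moved. The work goes in short steps, Python scripts to look and compute and a tool call to move; the robot and the scene stay as the last step left them, time stands still between calls to the robot, and variables do not carry over. Pictures are saved under pics/ and viewed, and the job is handed in when it is done.

Besides the shell and the picture viewer there is one more tool, called in YAML: its name, and indented under it one key for each argument. play_rows: Moves the arm, as the interface text tells. Its arguments: {"type":"object","properties":{"targets":{"type":"array"}},"required":["targets"]}

```bash
mkdir -p pics
cat > h.py <<'E'
import numpy as np, cv2
from workcell import bot
from scipy.spatial.transform import Rotation as R
def grab(n,f):
    d=bot.get_image(n); cv2.imwrite('pics/'+f+'.png',d['image'][:,:,::-1]); np.savez('pics/'+f+'.npz',**{k:np.array(v) for k,v in d.items()}); return d
def load(f): return dict(np.load('pics/'+f+'.npz'))
def ray(d,u,v):
    K=d['mtx'];T=d['camera_from_world']
    p=np.linalg.inv(K)@np.array([u,v,1.]); p=np.array([p[0],-p[1],-p[2]])
    Rm=T[:3,:3]; return -Rm.T@T[:3,3], Rm.T@p
def onz(d,u,v,z):
    c,r=ray(d,u,v); return c+r*(z-c[2])/r[2]
def cloud(d):
    v,u=np.mgrid[:480,:640]; K=d['mtx'];T=d['camera_from_world']
    p=np.linalg.inv(K)@np.stack([u.ravel(),v.ravel(),np.ones(u.size)]); p=p*d['depth'].ravel(); p[1:]*=-1
    return (T[:3,:3].T@(p-T[:3,3:4])).T.reshape(480,640,3)
def proj(d,P):
    T=d['camera_from_world'];q=T[:3,:3]@P+T[:3,3]; q=d['mtx']@np.array([q[0],-q[1],-q[2]]); return q[:2]/q[2]
def st():
    s=bot.read_state(); print('t',s['t'],'pos',np.round(s['ee_pos'],4),'F',np.round(s['wrist_force'],1),'M',np.round(s['wrist_torque'],2),'w',round(float(s['width']),3)); print('R',np.round(R.from_rotvec(s['orientation']).as_matrix(),3).tolist(),'j',np.round(s['joints'],3)); return s
E
python3 - <<'E'
from h import *
st()
for n in ['scene','top','wrist']:
    d=grab(n,n+'0'); print(n,d['mtx'].tolist(),np.round(-d['camera_from_world'][:3,:3].T@d['camera_from_world'][:3,3],3))
E
```

```text
t 0.0 pos [0.1433 0.6078 0.3029] F [-0.2 -0.7  0.1] M [ 0.02  0.02 -0.01] w 1.001
R [[-0.001, 0.23, 0.973], [-0.002, 0.973, -0.23], [-1.0, -0.002, -0.0]] j [ 1.161  0.528  1.434  0.     1.181 -0.178]
scene [[511.1889955348797, 0.0, 322.6090502779336], [0.0, 511.1889955348797, 245.27395584630858], [0.0, 0.0, 1.0]] [0.989 0.88  0.847]
top [[442.7163306136287, 0.0, 316.81992973310804], [0.0, 442.7163306136287, 237.4281242642173], [0.0, 0.0, 1.0]] [0.437 0.027 1.134]
wrist [[359.82461585879287, 0.0, 317.6459427016224], [0.0, 359.82461585879287, 238.05778389120144], [0.0, 0.0, 1.0]] [0.064 0.626 0.373]
```

View pics/scene0.png

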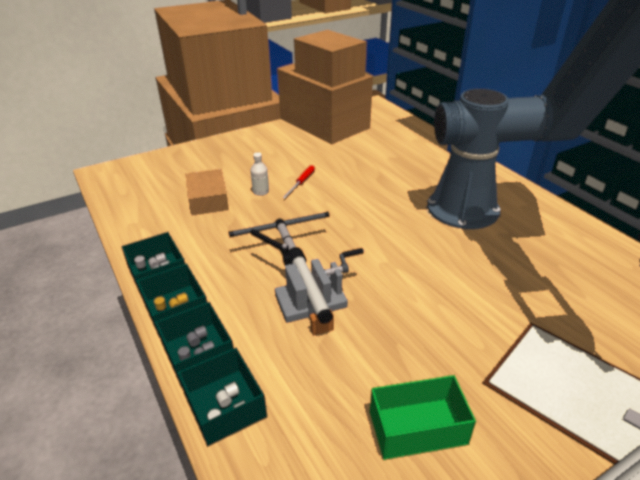

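View pics/top0.png

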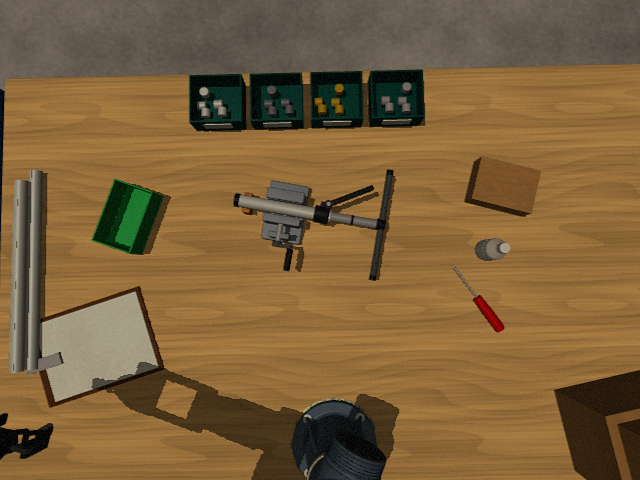

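View pics/wrist0.png

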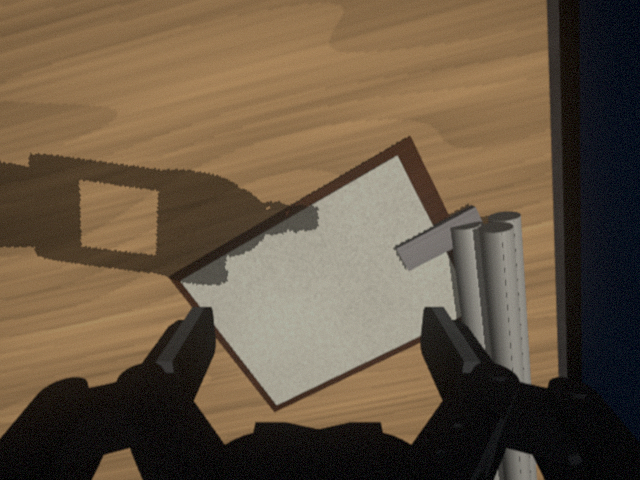

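The top view shows the vise centred at about (285,212), the collar at (322,214), the bar from (390,172) to (374,278), the lever tip at (372,188) and the handle at (289,260). Next I measure these by depth.

Run:
```python
from h import *
d=load('top0'); P=cloud(d); g=d['image'].mean(2)
Z=P[:,:,2]
im=d['image'][150:300,220:410,::-1]; cv2.imwrite('pics/topz.png',cv2.resize(im,None,fx=4.2,fy=4,interpolation=cv2.INTER_CUBIC))
def pca(m,name):
    n,lab,s,c=cv2.connectedComponentsWithStats(m.astype(np.uint8)); k=1+np.argmax(s[1:,4]); q=P[lab==k]
    mu=np.median(q,0); r=cv2.minAreaRect((q[:,:2]*1000).astype(np.float32))
    print(name,len(q),'mean',q.mean(0).round(4),'rect',np.round(r[0],1),np.round(r[1],1),round(r[2],2),'zmax',np.percentile(q[:,2],[5,50,95]).round(4)); return q
m=np.zeros_like(g,bool); m[165:285,365:400]=1
uu=np.arange(640)[None];vv=np.arange(480)[:,None]
bar=pca(m&(Z>.05)&(Z<.085)&(P[:,:,1]<-.115),'bar')
m=np.zeros_like(m); m[185:215,230:320]=1
pca(m&(Z>.07)&(Z<.086),'tube')
m=np.zeros_like(m); m[246:275,275:300]=1
pca(m&(Z>.035),'handle')
m=np.zeros_like(m); m[180:207,325:376]=1
pca(m&(Z>.085)&(Z<.11)&(g<70),'lever')
s=load('scene0');im=s['image'][200:340,220:380,::-1]; cv2.imwrite('pics/scz.png',cv2.resize(im,None,fx=4.2,fy=4.2,interpolation=cv2.INTER_CUBIC))
for v in range(182,285,8): print(v,[ (int(u),Z[v,u].round(3)) for u in range(370,398,3)])
```

```text
bar 494 mean [ 0.5791 -0.1324  0.0698] rect [ 566.8 -128.7] [ 20.1 209.5] 79.33 zmax [0.0643 0.0697 0.0755]
tube 941 mean [0.5882 0.1315 0.0764] rect [591.4 126.8] [210.7  38.9] 80.07 zmax [0.0713 0.0764 0.0822]
handle 186 mean [0.4619 0.1026 0.0944] rect [463.8 103.5] [65.3 35.7] 18.32 zmax [0.0884 0.095  0.0989]
lever 261 mean [ 0.6041 -0.0483  0.0923] rect [603.1 -47.2] [ 16.5 122.8] 17.5 zmax [0.088  0.0926 0.0956]
182 [(370, np.float64(-0.005)), (373, np.float64(-0.003)), (376, np.float64(-0.006)), (379, np.float64(-0.002)), (382, np.float64(-0.003)), (385, np.float64(0.066)), (388, np.float64(0.067)), (391, np.float64(0.001)), (394, np.float64(-0.0)), (397, np.float64(-0.001))]
190 [(370, np.float64(0.091)), (373, np.float64(0.003)), (376, np.float64(-0.002)), (379, np.float64(-0.006)), (382, np.float64(0.0)), (385, np.float64(0.069)), (388, np.float64(0.068)), (391, np.float64(-0.001)), (394, np.float64(0.002)), (397, np.float64(-0.006))]
198 [(370, np.float64(-0.001)), (373, np.float64(-0.003)), (376, np.float64(-0.002)), (379, np.float64(-0.002)), (382, np.float64(0.066)), (
[... 2121 characters left out ...]
002)), (382, np.float64(0.0)), (385, np.float64(-0.003)), (388, np.float64(-0.002)), (391, np.float64(-0.001)), (394, np.float64(-0.001)), (397, np.float64(-0.001))]
270 [(370, np.float64(0.069)), (373, np.float64(0.072)), (376, np.float64(0.067)), (379, np.float64(-0.004)), (382, np.float64(-0.002)), (385, np.float64(-0.001)), (388, np.float64(-0.003)), (391, np.float64(-0.0)), (394, np.float64(0.0)), (397, np.float64(-0.001))]
278 [(370, np.float64(0.072)), (373, np.float64(0.068)), (376, np.float64(-0.0)), (379, np.float64(-0.002)), (382, np.float64(-0.005)), (385, np.float64(-0.001)), (388, np.float64(0.0)), (391, np.float64(-0.003)), (394, np.float64(-0.004)), (397, np.float64(-0.006))]
```

View pics/topz.png

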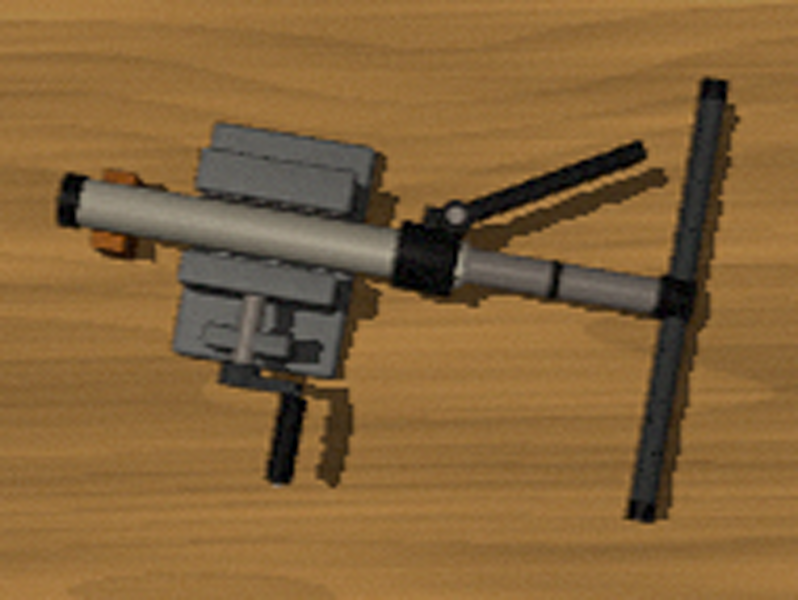

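View pics/scz.png

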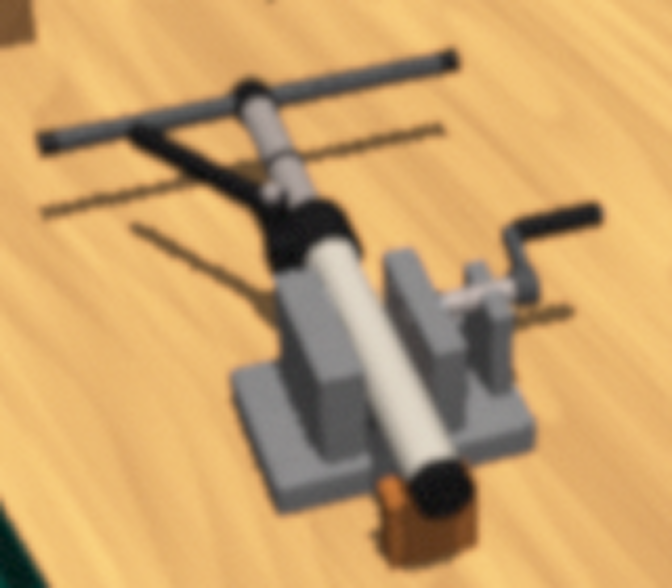

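Run:
```python
from h import *
d=load('top0')
T=lambda x,y,z: onz(d,220+(x+.5)/4.2-.5,150+(y+.5)/4-.5,z)[:3]
e1=T(713,80,.065);e2=T(641,519,.065);print('bar',e1,e2,np.linalg.norm(e1-e2),(e1+e2)/2)
u=(e1-e2)/np.linalg.norm(e1-e2);print('xaxis yaw',np.degrees(np.arctan2(u[1],u[0])))
a=T(62,198,.065);b=T(396,250,.065);c=T(690,297,.065); f=T(458,264,.065)
w=(a-b)/np.linalg.norm(a-b);print('tube dir',np.degrees(np.arctan2(-w[0],w[1])), a,b,c)
w=(a-c)/np.linalg.norm(a-c);print('tube dir',np.degrees(np.arctan2(-w[0],w[1])))
# mouth at
print('collar mouth',f, 'far end->mouth',np.linalg.norm(a-f))
h1=T(296,390,.1);h2=T(281,484,.1);print('handle',h1,h2,np.linalg.norm(h1-h2))
hh=T(456,213,.1);tp=T(645,152,.087);print('hinge',hh,'tip',tp)
s=load('scene0')
S=lambda x,y: ray(s,220+(x+.5)/4.2-.5,200+(y+.5)/4.2-.5)
def tri(r1,r2):
    (c1,a),(c2,b)=r1,r2
    A=np.stack([a,-b],1);k=np.linalg.lstsq(A,c2-c1,rcond=None)[0];p=c1+a*k[0];q=c2+b*k[1];return ((p+q)/2).round(4),np.linalg.norm(p-q).round(4)
tr=lambda x,y:ray(d,220+(x+.5)/4.2-.5,150+(y+.5)/4-.5)
print('tri handle out',tri(tr(281,484),S(600,215)),'in',tri(tr(296,390),S(520,228)))
print('tri bar e1',tri(tr(713,80),S(42,142)),'e2',tri(tr(641,519),S(457,60)))
```

```text
bar [ 0.67049321 -0.14980288  0.065     ] [ 0.40456289 -0.09949032  0.065     ] 0.2706479110050966 [ 0.53752805 -0.1246466   0.065     ]
xaxis yaw -10.71341877951699
tube dir -10.717784326766159 [0.60703469 0.22996477 0.065     ] [0.57049971 0.03693732 0.065     ] [ 0.5377766  -0.13198182  0.065     ]
tube dir -10.832542180983317
collar mouth [0.56108914 0.00130138 0.065     ] far end->mouth 0.23323365896771764
handle [0.48514332 0.09415357 0.1       ] [0.43054704 0.10353508 0.1       ] 0.05539644511118552
hinge [0.58720705 0.00249542 0.1       ] tip [ 0.62315674 -0.10608378  0.087     ]
tri handle out (array([0.4306, 0.1046, 0.0847]), np.float64(0.0003)) in (array([0.483 , 0.0964, 0.0915]), np.float64(0.0062))
tri bar e1 (array([ 0.6693, -0.1491,  0.066 ]), np.float64(0.0021)) e2 (array([ 0.4039, -0.0995,  0.0614]), np.float64(0.0014))
```

play_rows:
  targets: [-2.6,0,0,0,-27.5,24.9,1,0,0,0,0,-27.5,24.9,1,0,0,0,0,-27.5,24.9,1,0,0,0,0,-27.5,24.9,1,0,0,0,0,-27.5,24.9,1,0,0,0,0,-27.5,24.9,1,0,0,0,0,-27.5,24.9,1,0,0,0,0,-27.5,24.9,1]

```text
t: 0.82
ee_pos: [0.2974, 0.3527, 0.3039]
orientation: [0.146, 1.566, -0.146]
wrist_force: [0.4, -0.2, 0.8]
width: 1.0
```

play_rows:
  targets: [0,0,0,10,-27.5,24.9,1,0,0,0,10,-27.5,24.9,1,0,0,0,10,-27.5,24.9,1,0,0,0,10,-27.5,24.9,1,0,0,0,10,-27.5,24.9,1,0,0,0,10,-27.5,24.9,1,0,0,0,0,-27.5,24.9,1,0,0,0,0,-27.5,24.9,1]

```text
t: 1.48
ee_pos: [0.4522, 0.0994, 0.2431]
orientation: [0.147, 1.568, -0.147]
wrist_force: [0.2, 0.4, 0.1]
width: 0.999
```

Run:
```python
from h import *
st(); grab('wrist','w1'); grab('top','t1')
```

```text
t 1.4833 pos [0.4522 0.0994 0.2431] F [0.2 0.4 0.1] M [0.02 0.02 0.02] w 0.999
R [[-0.002, 0.186, 0.983], [0.0, 0.983, -0.186], [-1.0, -0.0, -0.002]] j [-0.026  0.41   1.891  0.     0.843 -1.41 ]
```

View pics/w1.png

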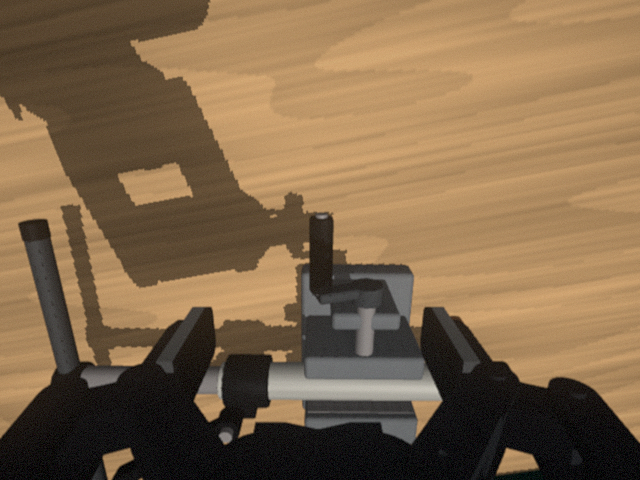

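The wrist view shows the handle from (320,214) to (322,292), almost midway between the fingers, the crank arm to the hub at (369,290), and the collar at (246,382).

Run:
```python
from h import *
d=load('w1'); P=cloud(d)
for v in (225,240,255,270,285): print(v,[P[v,u].round(4).tolist() for u in (315,320,326)])
print('hub',[P[290,369].round(4)])
for z in (.088,.092):
  print(z,onz(d,320,214,z),onz(d,322,292,z))
t=load('top0')
def tri(r1,r2):
    (c1,a),(c2,b)=r1,r2
    k=np.linalg.lstsq(np.stack([a,-b],1),c2-c1,rcond=None)[0];p=c1+a*k[0];q=c2+b*k[1];return ((p+q)/2).round(4),np.linalg.norm(p-q).round(4)
tr=lambda x,y:ray(t,220+(x+.5)/4.2-.5,150+(y+.5)/4-.5)
print(tri(tr(281,484),ray(d,320,214)), tri(tr(288.5,437),ray(d,321,252)))
```

```text
225 [[0.4338, 0.1004, 0.0965], [0.4341, 0.1035, 0.0974], [0.4346, 0.1072, 0.098]]
240 [[0.4434, 0.0985, 0.0969], [0.4432, 0.1018, 0.0993], [0.4446, 0.1054, 0.0972]]
255 [[0.4529, 0.0967, 0.0981], [0.4536, 0.0998, 0.0978], [0.4542, 0.1036, 0.0981]]
270 [[0.4637, 0.0946, 0.0967], [0.4636, 0.0979, 0.0984], [0.4647, 0.1017, 0.0975]]
285 [[0.474, 0.0926, 0.0973], [0.4742, 0.0959, 0.0981], [0.475, 0.0998, 0.098]]
hub [array([0.4879, 0.1275, 0.0902])]
0.088 [0.42954406 0.10442001 0.088     ] [0.48448609 0.09549038 0.088     ]
0.092 [0.42852841 0.1045834  0.092     ] [0.48249345 0.09581257 0.092     ]
(array([0.4304, 0.1045, 0.085 ]), np.float64(0.0004)) (array([0.4581, 0.1   , 0.0806]), np.float64(0.0004))
```

play_rows:
  targets: [0,0,0,20,1,0,1,0,0,0,25,0,0,1,0,0,0,25,0,0,1,0,0,0,20,0,0,1,0,0,0,9,0,0,1,0,0,0,0,0,0,0,0,0,0,0,0,0,0,0,0,0,0,0,0,0]

```text
t: 2.25
ee_pos: [0.4527, 0.1025, 0.1458]
orientation: [0.146, 1.564, -0.146]
wrist_force: [0.5, -0.4, 0.6]
width: 0.607
```

play_rows:
  targets: [0,0,0,0,0,0,0,0,0,0,0,0,0,0,0,0,0,0,0,0,0,0,0,0,0,0,0,0,0,0,0,0,0,0,0,0,0,0,0,0,0,0,0,0,0,0,0,0,0,0,0,0,0,0,0,0]

```text
t: 2.92
ee_pos: [0.4524, 0.1016, 0.1453]
orientation: [0.146, 1.565, -0.147]
wrist_force: [0.0, -6.9, 3.4]
width: 0.17
```

Run:
```python
from h import *
st(); grab('wrist','w2')
import numpy as np
for a0 in (5.0,):
  a=np.linspace(a0,0,25); y=35*np.sin(a); z=35*np.cos(a)
  for i in range(24): print(i, 'x(down) %.1f y %.1f'%(-(z[i+1]-z[i]), y[i+1]-y[i]))
```

```text
t 2.9167 pos [0.4524 0.1016 0.1453] F [ 0.  -6.9  3.4] M [-0.9   0.09 -0.08] w 0.17
R [[0.001, 0.185, 0.983], [-0.001, 0.983, -0.185], [-1.0, -0.001, 0.001]] j [-0.02   0.599  1.964 -0.002  0.578 -1.404]
0 x(down) 7.2 y -1.3
1 x(down) 7.3 y 0.2
2 x(down) 7.1 y 1.7
3 x(down) 6.6 y 3.1
4 x(down) 5.8 y 4.4
5 x(down) 4.8 y 5.5
6 x(down) 3.5 y 6.4
7 x(down) 2.1 y 7.0
8 x(down) 0.6 y 7.3
9 x(down) -0.9 y 7.2
10 x(down) -2.4 y 6.9
11 x(down) -3.7 y 6.3
12 x(down) -4.9 y 5.3
13 x(down) -5.9 y 4.2
14 x(down) -6.7 y 2.9
15 x(down) -7.1 y 1.4
16 x(down) -7.3 y -0.1
17 x(down) -7.1 y -1.6
18 x(down) -6.6 y -3.0
19 x(down) -5.9 y -4.3
20 x(down) -4.8 y -5.4
21 x(down) -3.6 y -6.3
22 x(down) -2.2 y -6.9
23 x(down) -0.8 y -7.2
```

View pics/w2.png

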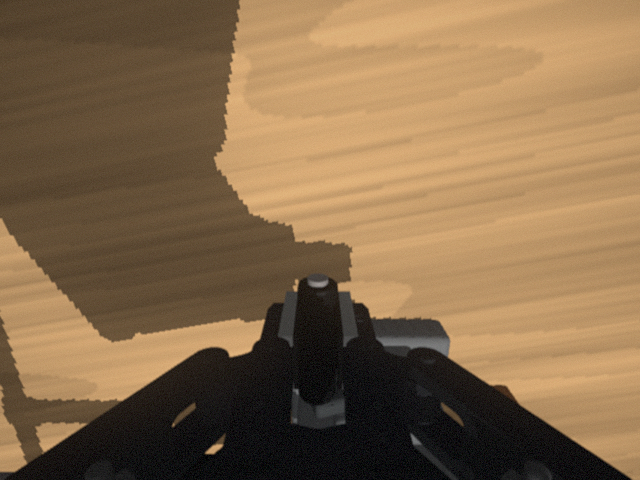

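The handle is held between the pads at (318,280–400). Now I lead it round the circle.

play_rows:
  targets: [0,0,0,7.2,-1.3,0.2,0,0,0,0,7.3,0.2,0.2,0,0,0,0,7.1,1.7,0.2,0,0,0,0,6.6,3.1,0.2,0,0,0,0,5.8,4.4,0.2,0,0,0,0,4.8,5.5,0.2,0,0,0,0,3.5,6.4,0.2,0,0,0,0,2.1,7.0,0.2,0]

```text
t: 3.63
ee_pos: [0.4596, 0.1288, 0.1002]
orientation: [0.147, 1.564, -0.147]
wrist_force: [1.2, -3.7, 1.4]
width: 0.163
```

```bash
cat >> h.py <<'E'
M0=np.array([.5615,.0015]);c,s_=np.cos(np.radians(-10.7)),np.sin(np.radians(-10.7))
def vise(p): d=np.array(p[:2])-M0; return np.array([d[0]*c+d[1]*s_, -d[0]*s_+d[1]*c])*1000
def crank():
    s=st(); v=vise(s['ee_pos']); z=s['ee_pos'][2]*1000-54; f=s['wrist_force']; print('vise',v.round(1),'z',round(z,1),'Fv',np.round([f[0]*c+f[1]*s_,-f[0]*s_+f[1]*c,f[2]],1),'r',np.hypot(v[1]-110,z-80).round(1),'a',(np.arctan2(v[1]-110,z-80)%(2*np.pi)).round(3))
E
python3 -c "
from h import *
crank()"
```

```text
t 3.6333 pos [0.4596 0.1288 0.1002] F [ 1.2 -3.7  1.4] M [-0.46 -0.39  0.  ] w 0.163
R [[0.001, 0.186, 0.983], [0.0, 0.983, -0.186], [-1.0, 0.0, 0.001]] j [ 0.039  0.701  1.948  0.     0.491 -1.345]
vise [-123.7  106.2] z 46.2 Fv [ 1.9 -3.4  1.4] r 34.0 a 3.254
```

play_rows:
  targets: [0,0,0,0.6,7.3,0.2,0,0,0,0,-0.9,7.2,0.2,0,0,0,0,-2.4,6.9,0.2,0,0,0,0,-3.7,6.3,0.2,0,0,0,0,-4.9,5.3,0.2,0,0,0,0,-5.9,4.2,0.2,0,0,0,0,-6.7,2.9,0.2,0,0,0,0,-7.1,1.4,0.2,0]

```text
t: 4.3
ee_pos: [0.469, 0.1682, 0.1324]
orientation: [0.142, 1.564, -0.146]
wrist_force: [4.4, -14.9, -2.0]
width: 0.163
```

```bash
python3 -c "
from h import *
crank()"
```

```text
t 4.3 pos [0.469  0.1682 0.1324] F [  4.4 -14.9  -2. ] M [-2.33 -0.62 -0.17] w 0.163
R [[0.002, 0.183, 0.983], [-0.003, 0.983, -0.183], [-1.0, -0.002, 0.003]] j [ 0.121  0.648  1.884 -0.005  0.607 -1.262]
vise [-121.8  146.6] z 78.4 Fv [  7.1 -13.8  -2. ] r 36.6 a 1.615
```

play_rows:
  targets: [0,0,0,-7.3,-1.5,0.2,0,0,0,0,-7.1,-1.8,0.2,0,0,0,0,-6.6,-3.0,0.2,0,0,0,0,-5.9,-4.3,0.2,0,0,0,0,-4.8,-5.4,0.2,0,0,0,0,-3.6,-6.3,0.2,0,0,0,0,-2.2,-6.7,0.2,0,0,0,0,-0.8,-5.0,0,0]

```text
t: 4.97
ee_pos: [0.4642, 0.1357, 0.17]
orientation: [0.147, 1.563, -0.145]
wrist_force: [5.1, 1.0, -8.9]
width: 0.161
```

```bash
python3 -c "
from h import *
crank()"
```

```text
t 4.9667 pos [0.4642 0.1357 0.17  ] F [ 5.1  1.  -8.9] M [ 0.1  -0.86 -0.02] w 0.161
R [[0.003, 0.185, 0.983], [0.001, 0.983, -0.185], [-1.0, 0.001, 0.003]] j [ 5.200e-02  5.640e-01  1.903e+00  1.000e-03  6.720e-01 -1.333e+00]
vise [-120.5  113.8] z 116.0 Fv [ 4.8  1.9 -8.9] r 36.2 a 0.104
```

play_rows:
  targets: [0,0,0,0.5,-2,0.1,0,0,0,0,0,-2,0,0,0,0,0,0,-1.5,0,0,0,0,0,0,0,0,0,0,0,0,0,0,0,0,0,0,0,0,0,0,0,0,0,0,0,0,0,0,0,0,0,0,0,0,0]

```text
t: 5.63
ee_pos: [0.4635, 0.1321, 0.1699]
orientation: [0.15, 1.562, -0.144]
wrist_force: [5.2, 9.1, -1.7]
width: 0.165
```

```bash
python3 -c "
from h import *
crank()"
```

```text
t 5.6333 pos [0.4635 0.1321 0.1699] F [ 5.2  9.1 -1.7] M [ 1.38 -0.74  0.07] w 0.165
R [[0.004, 0.187, 0.982], [0.004, 0.982, -0.187], [-1.0, 0.004, 0.003]] j [ 0.044  0.562  1.908  0.006  0.667 -1.344]
vise [-120.5  110.1] z 115.9 Fv [ 3.4  9.9 -1.7] r 35.9 a 0.002
```

The crank meets its stop: vise y is 110.1 and the reaction is 10 N. I release it and lift clear.

play_rows:
  targets: [0,0,0,0,1,0,0.6,0,0,0,0,0,0,1,0,0,0,0,0,0,1,0,0,0,-8,0,0,1,0,0,0,-20,0,0,1,0,0,0,-30,0,0,1,0,0,0,-20,0,0,1,0,0,0,0,0,0,1]

```text
t: 6.3
ee_pos: [0.4638, 0.1308, 0.2513]
orientation: [0.147, 1.559, -0.146]
wrist_force: [0.4, 0.8, 0.2]
width: 0.997
```

play_rows:
  targets: [0,0,0,0,-29,29,1,0,0,0,0,-29,29,1,0,0,0,0,-29,29,1,0,0,0,0,-29,29,1,0,0,0,0,-29,29,1,0,0,0,0,-29,29,1,0,0,0,0,-29,29,1,0,0,0,0,-29,29,1]

```text
t: 6.97
ee_pos: [0.6472, -0.1419, 0.2466]
orientation: [0.148, 1.568, -0.146]
wrist_force: [0.4, 0.2, -0.8]
width: 1.003
```

Run:
```python
from h import *
crank(); grab('wrist','w3'); d=grab('top','t3'); 
im=d['image'][150:300,220:410,::-1]; cv2.imwrite('pics/t3z.png',cv2.resize(im,None,fx=4.2,fy=4,interpolation=cv2.INTER_CUBIC))
```

```text
t 6.9667 pos [ 0.6472 -0.1419  0.2466] F [ 0.4  0.2 -0.8] M [ 0.02 -0.02  0.02] w 1.003
R [[-0.003, 0.186, 0.983], [0.001, 0.983, -0.186], [-1.0, 0.001, -0.003]] j [-0.384  0.642  1.384  0.     1.119 -1.768]
vise [ 110.8 -125. ] z 192.6 Fv [ 0.3  0.2 -0.8] r 260.6 a 5.159
```

View pics/w3.png

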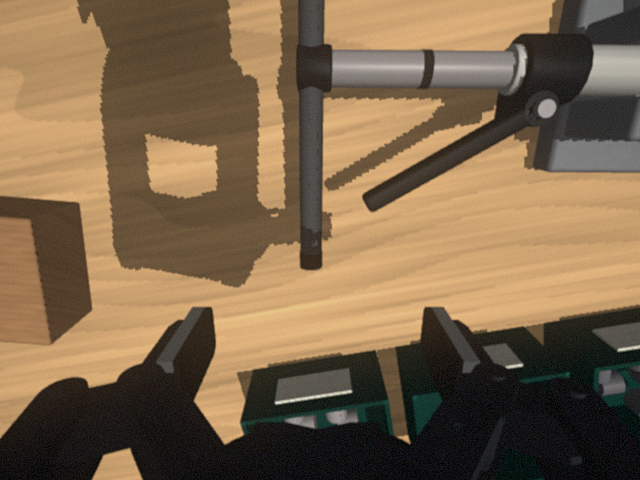

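View pics/t3z.png

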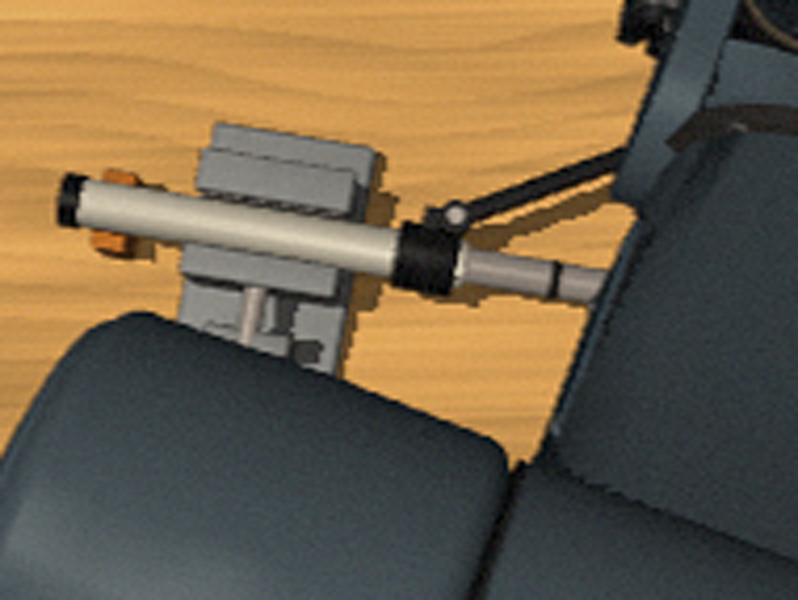

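The wrist view shows the bar axis at u≈312 with its end at (311,268), the dark band at u≈422–434, the pale collar rim at u≈512–526, and the lever from its hinge (543,107) to its tip (372,203).

Run:
```python
from h import *
d=load('w3'); P=cloud(d); im=d['image'].astype(int)
for v in (60,68,76): print(v,im[v,415:440].mean(1).round().astype(int).tolist(),'|',im[v,505:535].mean(1).round().astype(int).tolist())
for v in (60,68,76): print([(u,vise(P[v,u]).round(1).tolist(),(P[v,u,2]*1000).round(1)) for u in (425,434,505,512,516,520,524,528,532,540)])
print('band edge',vise(onz(d,434,68,.076)),'mouth',[vise(onz(d,u,68,.076)).round(1) for u in (512,516,520,524)])
print('bar',vise(onz(d,311.5,150,.073)),vise(onz(d,311,265,.073)),vise(onz(d,312,110,.073)))
print('tip',vise(onz(d,372,203,.09)),'hinge',vise(onz(d,543,107,.1)))
z=cv2.resize(d['image'][20:130,400:600,::-1],None,fx=4,fy=4,interpolation=cv2.INTER_CUBIC);cv2.imwrite('pics/w3z.png',z)
```

```text
60 [144, 141, 144, 141, 141, 146, 142, 145, 137, 103, 66, 53, 50, 52, 57, 54, 48, 50, 59, 93, 131, 142, 139, 141, 139] | [136, 135, 136, 136, 135, 130, 137, 134, 138, 133, 101, 75, 64, 90, 143, 182, 192, 195, 201, 184, 129, 91, 62, 38, 32, 34, 35, 34, 44, 46]
68 [182, 183, 183, 182, 186, 183, 181, 187, 170, 109, 54, 47, 51, 51, 51, 50, 48, 52, 93, 162, 178, 180, 184, 185, 179] | [164, 167, 168, 168, 165, 169, 167, 160, 110, 73, 63, 67, 92, 140, 176, 183, 188, 189, 190, 183, 126, 59, 36, 32, 33, 29, 39, 42, 38, 56]
76 [127, 126, 124, 131, 127, 128, 126, 110, 72, 47, 49, 47, 53, 45, 50, 50, 48, 78, 115, 131, 125, 128, 127, 128, 129] | [126, 126, 123, 126, 129, 130, 121, 92, 73, 68, 84, 134, 158, 168, 161, 149, 144, 141, 134, 82, 36, 24, 30, 29, 28, 36, 40, 39, 42, 37]
[(425, [-4.3, -60.8], np.float64(76.8)), (434, [-4.6, -54.7], np.float64(74.7)), (505, [-4.5, -11.6], np.float64(74.9)), (512, [-4.5, -7.4], np.float64(75.0)), (516, [-4.4, -5.3], np.float64(75.7)), (520, [-4.1, -3.9], np.float64(77.8)), (524, [-4.0, -1.9], np.float64(78.5)), (528, [-3.4, -1.5], np.float64(82.3)), (532, [
[... 424 characters left out ...]
4, 4.1], np.float64(86.3))]
[(425, [4.3, -59.3], np.float64(74.4)), (434, [4.5, -54.1], np.float64(75.8)), (505, [4.4, -10.2], np.float64(75.0)), (512, [4.5, -6.0], np.float64(75.2)), (516, [4.8, -4.9], np.float64(77.9)), (520, [4.8, -2.7], np.float64(78.3)), (524, [4.9, -0.7], np.float64(79.2)), (528, [5.4, -0.8], np.float64(83.9)), (532, [5.4, 1.4], np.float64(84.2)), (540, [5.5, 5.6], np.float64(85.2))]
band edge [ 1.44656419e-02 -5.46618786e+01] mouth [array([ 0.1, -7.1]), array([ 0.1, -4.7]), array([ 0.1, -2.2]), array([0.1, 0.2])]
bar [  48.78720097 -129.66231252] [ 130.60714135 -130.59251513] [  23.93764015 -129.1718686 ]
tip [ 80.68658919 -90.78145894] hinge [23.19154307  1.95110179]
```

View pics/w3z.png

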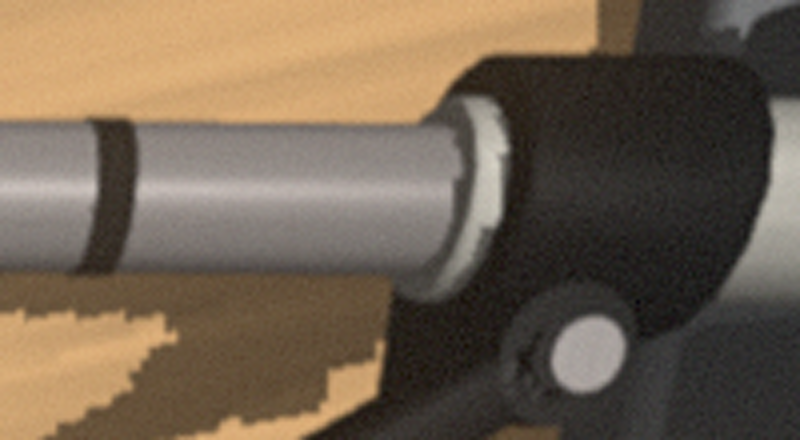

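Run:
```python
from h import *
d=load('w3'); P=cloud(d)
print('hinge cap',P[107,543],vise(P[107,543]),vise(P[104:110,540:546].reshape(-1,3).mean(0)))
for u in range(524,612,3): print(u,vise(P[62,u]).round(1),(P[62,u,2]*1000).round(1),d['image'][62,u].mean().round(), 'ray86',vise(onz(d,u,62,.086)).round(1)[1])
# jaws: edge
g=d['image']
t=load('top0'); Pt=cloud(t)
for n,D,Q in (('w',d,P),('t',t,Pt)):
  V=np.stack([(Q[...,0]-M0[0])*c+(Q[...,1]-M0[1])*s_, -(Q[...,0]-M0[0])*s_+(Q[...,1]-M0[1])*c],-1)*1000
  m=(Q[...,2]>.086)&(Q[...,2]<.094)&(abs(V[...,0])>17)&(abs(V[...,0])<60)&(V[...,1]>45)&(V[...,1]<175)
  for sg in (1,-1):
    k=m&(V[...,0]*sg>0)
    if k.sum(): print(n,sg,'jaw y',np.percentile(V[k][:,1],[0,1,3,97,99,100]).round(1),k.sum())
  k=(Q[...,2]>.08)&(Q[...,2]<.09)&(abs(V[...,0])<6)&(V[...,1]>-20)&(V[...,1]<60)
  print('collar',np.percentile(V[k][:,1],[0,2,5,95,98,100]).round(1))
```

```text
hinge cap [ 0.58466568 -0.00077731  0.09980992] [23.18571491  2.0633823 ] [22.92226943  1.67665584]
524 [-2.8 -2. ] 79.0 189.0 ray86 -5.6
527 [-2.9  0.2] 78.3 60.0 ray86 -3.9
530 [-2.3 -0.4] 82.8 32.0 ray86 -2.1
533 [-1.9 -0.1] 85.6 40.0 ray86 -0.4
536 [-1.8  1.3] 86.1 55.0 ray86 1.4
539 [-1.9  3.4] 85.6 44.0 ray86 3.1
542 [-2.   5.3] 85.1 46.0 ray86 4.9
545 [-2.1  7.8] 83.9 51.0 ray86 6.6
548 [-1.9  8.6] 85.6 46.0 ray86 8.4
551 [-2.  10.7] 85.0 50.0 ray86 10.1
554 [-1.8 11.9] 86.0 38.0 ray86 11.8
557 [-1.8 13.6] 86.0 45.0 ray86 13.6
560 [-1.9 15.8] 85.3 45.0 ray86 15.3
563 [-2.  17.9] 84.6 43.0 ray86 17.1
566 [-1.8 18.9] 85.9 34.0 ray86 18.8
569 [-2.  21.4] 84.7 42.0 ray86 20.6
572 [-1.9 22.7] 85.4 40.0 ray86 22.3
575 [-1.9 24.4] 85.5 34.0 ray86 24.1
578 [-1.8 25.9] 85.9 43.0 ray86 25.8
581 [-1.8 27.7] 85.8 43.0 ray86 27.6
584 [-2.  30.2] 84.6 36.0 ray86 29.3
587 [-1.8 31. ] 86.0 43.0 ray86 31.0
590 [-1.9 33.2] 85.5 39.0 ray86 32.8
593 [-2.8 39.7] 78.6 171.0 ray86 34.5
596 [-2.6 40.6] 79.9 188.0 ray86 36.3
599 [-2.4 41.4] 81.3 183.0 ray86 38.0
602 [-2.8 44.9] 78.8 184.0 ray86 39.8
605 [-2.7 46.1] 79.7 184.0 ray86 41.5
608 [-2.7 48.4] 79.0 184.0 ray86 43.3
611 [-2.6 49.5] 79.9 184.0 ray86 45.0
w 1 jaw y [62.2 62.9 63.3 69.6 71.1 72.8] 441
collar [-5.2 -1.1 -0.5 45.8 55.3 59.8]
t 1 jaw y [ 66.1  67.6  69.5 152.4 154.1 155.4] 325
t -1 jaw y [ 67.2  68.   69.9 153.4 154.9 156. ] 267
collar [ 1.6  2.5  3.8 37.6 52.5 57.5]
```

play_rows:
  targets: [0,0,0,10,-4,4,1,0,0,0,20,0,0,1,0,0,0,25,0,0,1,0,0,0,25,0,0,1,0,0,0,25,0,0,1,0,0,0,17,0,0,1,0,0,0,6,0,0,1,0,0,0,0,0,0,0.5]

```text
t: 7.73
ee_pos: [0.6483, -0.1431, 0.1166]
orientation: [0.147, 1.572, -0.144]
wrist_force: [0.5, 0.9, 0.3]
width: 0.885
```

play_rows:
  targets: [0,0,0,0,0,0,0.5,0,0,0,0,0,0,0,0,0,0,0,0,0,0,0,0,0,0,0,0,0,0,0,0,0,0,0,0,0,0,0,0,0,0,0,0,0,0,0,0,0,0,0,0,0,0,0,0,0]

```text
t: 8.4
ee_pos: [0.6512, -0.1454, 0.1208]
orientation: [0.146, 1.564, -0.147]
wrist_force: [-1.3, -0.1, 6.0]
width: 0.166
```

Run:
```python
from h import *
crank(); grab('wrist','w4')
```

```text
t 8.4 pos [ 0.6512 -0.1454  0.1208] F [-1.3 -0.1  6. ] M [-0.18  0.19 -0.01] w 0.166
R [[0.002, 0.185, 0.983], [-0.001, 0.983, -0.185], [-1.0, -0.001, 0.002]] j [-0.387  0.808  1.444 -0.     0.887 -1.771]
vise [ 115.4 -127.7] z 66.8 Fv [-1.3 -0.3  6. ] r 238.0 a 4.657
```

View pics/w4.png

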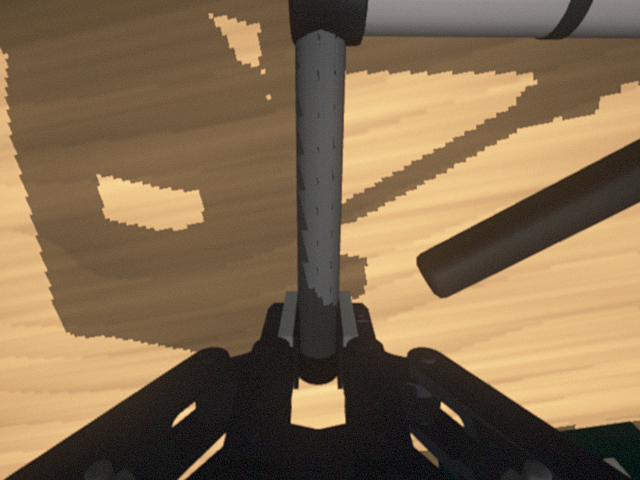

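The bar is held near its end, between the pads at (318,300–380), with the lever tip clear at (430,275). Next I push in by about 53 mm.

play_rows:
  targets: [0,0,0,-0.5,5,0,0,0,0,0,0,7,0,0,0,0,0,0,8,0,0,0,0,0,0,8,0,0,0,0,0,0,8,0,0,0,0,0,0,7,0,0,0,0,0,0,6,0,0,0,0,0,0,3.5,0,0]

```text
t: 9.12
ee_pos: [0.6613, -0.0936, 0.1208]
orientation: [0.143, 1.563, -0.148]
wrist_force: [-1.2, -6.3, 4.8]
width: 0.164
```

play_rows:
  targets: [0,0,0,0,0,0,0,0,0,0,0,0,0,0,0,0,0,0,0,0,0,0,0,0,0,0,0,0,0,0,0,0,0,0,0,0,0,0,0,0,0,0,0,0,0,0,0,0,0,0,0,0,0,0,0,0]

```text
t: 9.78
ee_pos: [0.6613, -0.0933, 0.1208]
orientation: [0.145, 1.563, -0.147]
wrist_force: [-0.8, -3.5, 5.5]
width: 0.163
```

Run:
```python
from h import *
crank(); d=grab('wrist','w5'); s=grab('scene','s5'); t=grab('top','t5')
a=cv2.resize(s['image'][205:275,250:330,::-1],(640,560),interpolation=cv2.INTER_CUBIC); cv2.imwrite('pics/s5z.png',a)
a=cv2.resize(t['image'][180:250,290:390,::-1],(800,560),interpolation=cv2.INTER_CUBIC); cv2.imwrite('pics/t5z.png',a)
```

```text
t 9.7833 pos [ 0.6613 -0.0933  0.1208] F [-0.8 -3.5  5.5] M [-0.6   0.01 -0.07] w 0.163
R [[0.003, 0.185, 0.983], [-0.001, 0.983, -0.185], [-1.0, -0.001, 0.003]] j [-3.070e-01  8.090e-01  1.443e+00 -1.000e-03  8.870e-01 -1.691e+00]
vise [115.7 -74.6] z 66.8 Fv [-0.1 -3.6  5.5] r 185.1 a 4.641
```

View pics/w5.png

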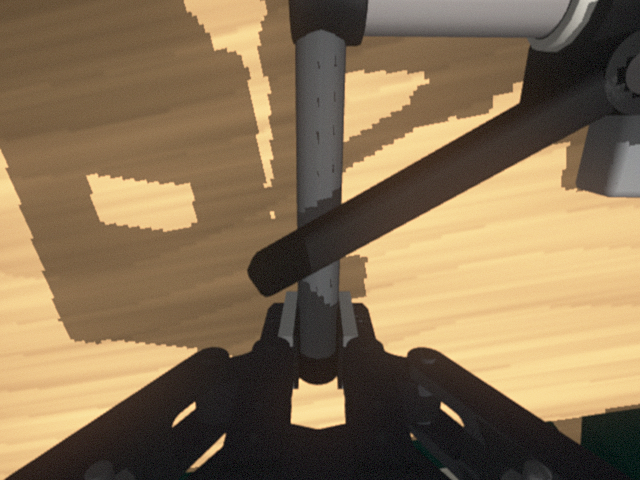

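View pics/s5z.png

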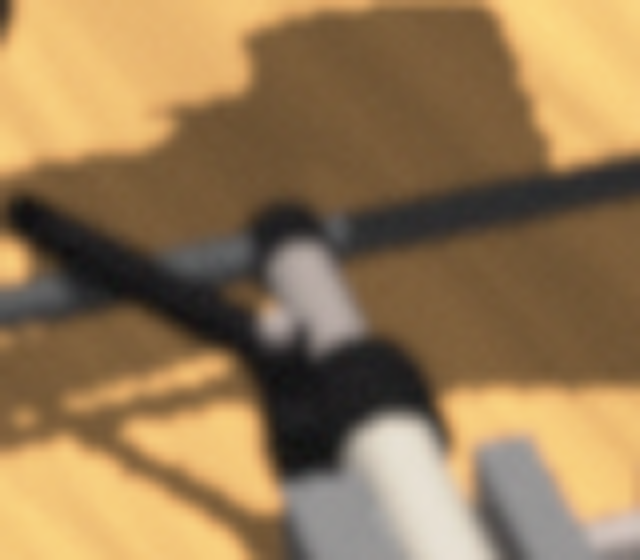

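View pics/t5z.png

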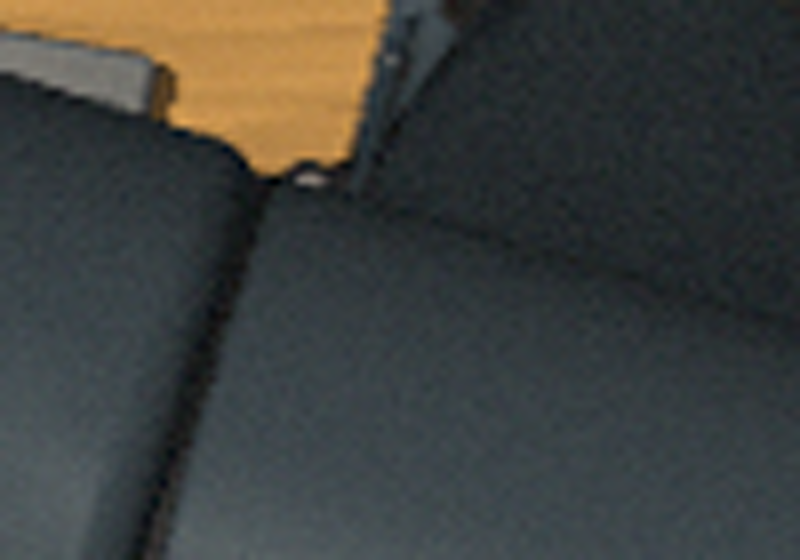

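Run:
```python
from h import *
d=load('w5'); cv2.imwrite('pics/w5z.png',cv2.resize(d['image'][0:120,480:640,::-1],None,fx=5,fy=5,interpolation=cv2.INTER_CUBIC))
d=load('w4'); cv2.imwrite('pics/w4z.png',cv2.resize(d['image'][0:120,480:640,::-1],None,fx=5,fy=5,interpolation=cv2.INTER_CUBIC))
```

```text
(no output)
```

View pics/w5z.png

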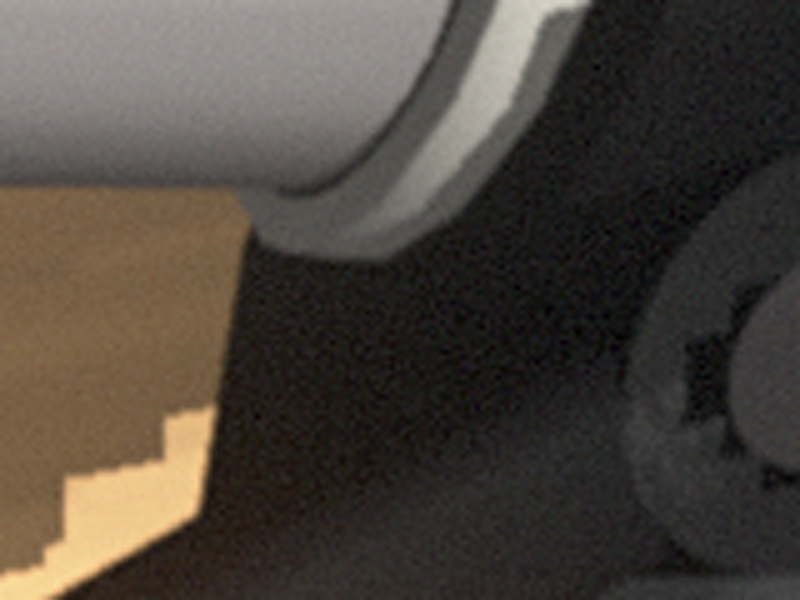

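View pics/w4z.png

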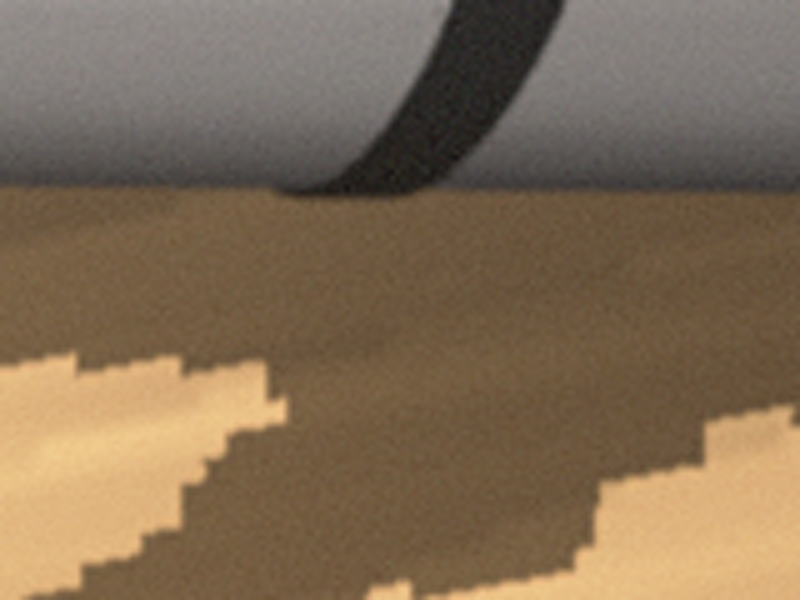

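The pale ring (radius about 14 mm) stands about 5 mm ahead of the black collar and now covers the band except for a thin sliver at (570,5). By the crank at 110, the jaws, the hinge and the collar's back, the black mouth lies at vise y ≈ 0 ± 1, so the leg is close to its mark. I loosen the grip slightly, which lets the leg settle out by about 1 mm, and then slide.

play_rows:
  targets: [0,0,0,0,0,0,0.19,0,0,0,0,0,0,0.19,0,0,0,0,0,0,0.19,0,0,0,0,0,0,0.19,0,0,0,0,0,0,0.19,0,0,0,0,0,0,0.19,0,0,0,0,0,0,0.19,0,0,0,0,0,0,0.19]

```text
t: 10.6
ee_pos: [0.6604, -0.0933, 0.1197]
orientation: [0.146, 1.566, -0.146]
wrist_force: [1.0, -3.5, 0.5]
width: 0.189
```

Run:
```python
from h import *
crank(); d=grab('wrist','w6'); o=load('w5')
cv2.imwrite('pics/w6z.png',np.vstack([cv2.resize(x['image'][0:60,480:640,::-1],None,fx=4.5,fy=4.5,interpolation=cv2.INTER_CUBIC) for x in (o,d)]))
P=cloud(d)
for u,v in ((560,25),(572,25),(580,25),(575,10),(590,10),(540,40),(548,45)): print(u,v,vise(P[v,u]).round(1),P[v,u,2].round(4))
```

```text
t 10.6 pos [ 0.6604 -0.0933  0.1197] F [ 1.  -3.5  0.5] M [-0.52 -0.25  0.03] w 0.189
R [[0.0, 0.185, 0.983], [-0.0, 0.983, -0.185], [-1.0, -0.0, 0.0]] j [-0.308  0.81   1.444 -0.     0.887 -1.692]
vise [114.8 -74.8] z 65.7 Fv [ 1.6 -3.3  0.5] r 185.4 a 4.635
560 25 [ 8.2 -6. ] 0.0719
572 25 [ 8.9 -4.5] 0.0751
580 25 [ 9.  -2.7] 0.0758
575 10 [ 5.1 -4.1] 0.0746
590 10 [ 5.9 -2.3] 0.078
540 40 [10.5 -6.4] 0.0636
548 45 [12.6 -6.2] 0.0681
```

View pics/w6z.png

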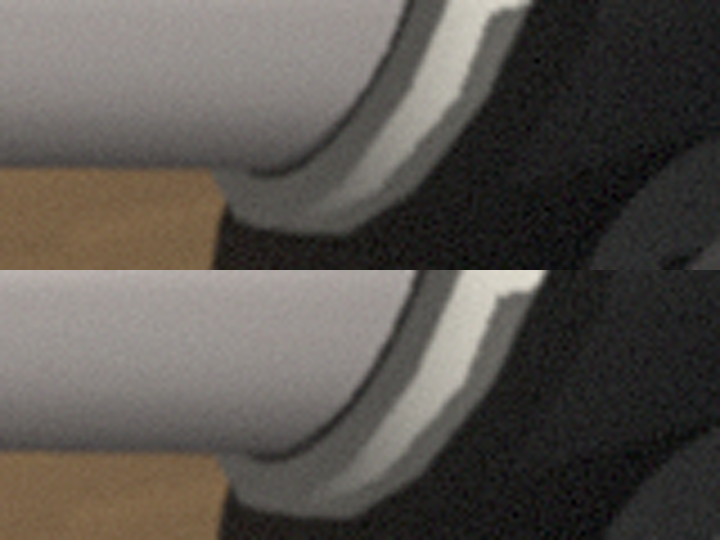

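play_rows:
  targets: [0,0,0,0,-0.8,0,0.19,0,0,0,0,0,0,0.19,0,0,0,0,0,0,0.19,0,0,0,0,0,0,0.19,0,0,0,0,0,-3,0.19,0,0,0,0,0,-4,0.19,0,0,0,0,0,-4,0.19,0,0,0,0,0,-4,0.19]

```text
t: 11.32
ee_pos: [0.6452, -0.0913, 0.1199]
orientation: [0.146, 1.565, -0.146]
wrist_force: [4.1, -5.6, -1.2]
width: 0.189
```

play_rows:
  targets: [0,0,0,0,0,-4,0.19,0,0,0,0,0,-4,0.19,0,0,0,0,0,-4,0.19,0,0,0,0,0,-4,0.19,0,0,0,0,0,-4,0.19,0,0,0,0,0,-4,0.19,0,0,0,0,0,-4,0.19,0,0,0,0,0,-3,0.19]

```text
t: 11.98
ee_pos: [0.6156, -0.0859, 0.1205]
orientation: [0.146, 1.562, -0.147]
wrist_force: [3.7, -3.6, 0.5]
width: 0.189
```

Run:
```python
from h import *
crank(); d=grab('wrist','w7')
```

```text
t 11.9833 pos [ 0.6156 -0.0859  0.1205] F [ 3.7 -3.6  0.5] M [-0.59 -0.47  0.07] w 0.189
R [[0.003, 0.185, 0.983], [-0.001, 0.983, -0.185], [-1.0, -0.0, 0.003]] j [-0.318  0.765  1.571 -0.     0.802 -1.703]
vise [ 69.4 -75.8] z 66.5 Fv [ 4.3 -2.9  0.5] r 186.3 a 4.64
```

View pics/w7.png

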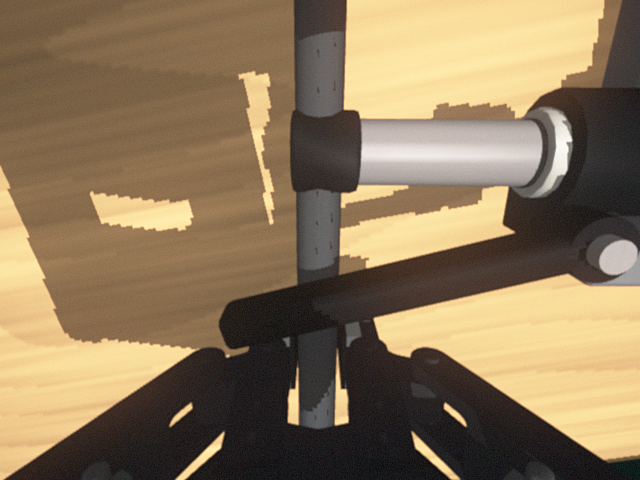

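The fingers at (318,330) are sweeping the lever, now lying from (600,250) to (225,325), and the leg stays at its place. I continue.

play_rows:
  targets: [0,0,0,0,0.3,-4,0.19,0,0,0,0,0,-4,0.19,0,0,0,0,0,-4,0.19,0,0,0,0,0,-4,0.19,0,0,0,0,0,-4,0.19,0,0,0,0,0,-3,0.19,0,0,0,0,0,-2,0.19,0,0,0,0,0,0,0.19]

```text
t: 12.7
ee_pos: [0.5915, -0.0815, 0.1207]
orientation: [0.145, 1.561, -0.148]
wrist_force: [2.6, -6.4, 1.0]
width: 0.189
```

Run:
```python
from h import *
crank(); d=grab('wrist','w8')
```

```text
t 12.7 pos [ 0.5915 -0.0815  0.1207] F [ 2.6 -6.4  1. ] M [-0.91 -0.45  0.06] w 0.189
R [[0.004, 0.185, 0.983], [-0.002, 0.983, -0.185], [-1.0, -0.001, 0.005]] j [-3.240e-01  7.430e-01  1.637e+00 -1.000e-03  7.570e-01 -1.708e+00]
vise [ 44.9 -76. ] z 66.7 Fv [ 3.8 -5.8  1. ] r 186.5 a 4.641
```

View pics/w8.png

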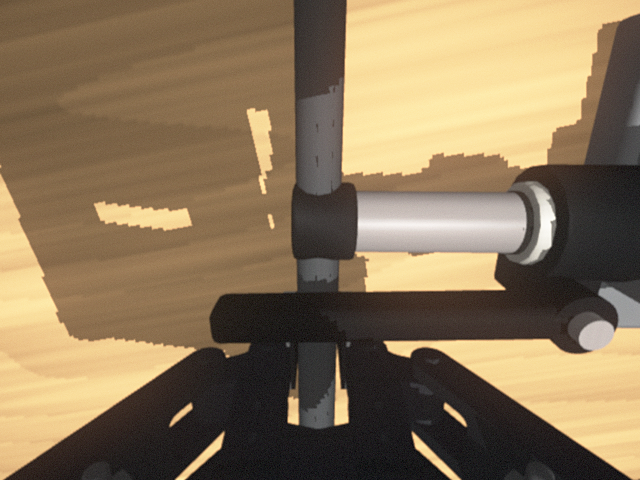

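play_rows:
  targets: [0,0,0,0,0.3,-1.5,0.19,0,0,0,0,0,-1.5,0.19,0,0,0,0,0,-1,0.19,0,0,0,0,0,-1,0.19,0,0,0,0,0,0,0.19,0,0,0,0,0,0,0.19,0,0,0,0,0,0,0.19,0,0,0,0,0,0,0.19]

```text
t: 13.42
ee_pos: [0.5891, -0.081, 0.1209]
orientation: [0.145, 1.556, -0.149]
wrist_force: [7.2, -6.6, -2.4]
width: 0.188
```

Run:
```python
from h import *
crank(); d=grab('wrist','w9')
```

```text
t 13.4167 pos [ 0.5891 -0.081   0.1209] F [ 7.2 -6.6 -2.4] M [-1.04 -1.02 -0.12] w 0.188
R [[0.01, 0.186, 0.982], [-0.004, 0.983, -0.186], [-1.0, -0.002, 0.01]] j [-0.324  0.74   1.647 -0.     0.745 -1.708]
vise [ 42.4 -76. ] z 66.9 Fv [ 8.3 -5.2 -2.4] r 186.4 a 4.642
```

View pics/w9.png

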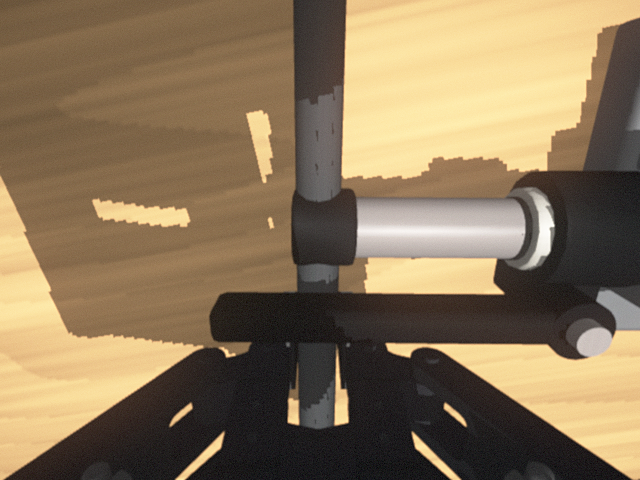

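Run:
```python
from h import *
d=load('w9'); P=cloud(d)
V=np.stack([(P[...,0]-M0[0])*c+(P[...,1]-M0[1])*s_, -(P[...,0]-M0[0])*s_+(P[...,1]-M0[1])*c],-1)*1000
g=d['image'].mean(2)
# inner lever edge: first lever-height px per column
k=(P[...,2]>.088)&(P[...,2]<.099)
cols=[u for u in range(230,540,6)]
pts=[];out=[]
for u in cols:
    vv=[v for v in range(270,360) if k[v,u] and 0<V[v,u,0]<60]
    if len(vv)>8: pts.append(vise(onz(d,u,vv[0],.095))); out.append((u,vv[0],vv[-1]))
pts=np.array(pts); p=np.polyfit(pts[:,1],pts[:,0],1); print('lever inner edge slope',p, out[::6])
# leg edges
for e in (0,1):
    q=[]
    for u in range(370,505,5):
        vv=[v for v in range(180,280) if .058<P[v,u,2]<.09 ]
        q.append(vise(onz(d,u,vv[0] if e==0 else vv[-1],.065)))
    q=np.array(q);print('leg edge',np.polyfit(q[:,1],q[:,0],1))
```

```text
lever inner edge slope [7.57336735e-03 1.39536419e+01] [(230, 302, 359), (266, 303, 359), (302, 303, 342), (338, 304, 343), (374, 303, 358), (410, 304, 359), (446, 304, 359), (482, 304, 344), (518, 304, 344)]
leg edge [ 6.03663602e-03 -1.13804269e+01]
leg edge [ 0.01206764 11.52097866]
```

The lever is parallel to the leg to within 0.002 rad, so it is closed. I nudge in by 0.6 mm and close the grip.

play_rows:
  targets: [0,0,0,0,0.6,-0.5,0.19,0,0,0,0,0,0,0.19,0,0,0,0,0,0,0,0,0,0,0,0,0,0,0,0,0,0,0,0,0,0,0,0,0,0,0,0,0,0,0,0,0,0,0,0,0,0,0,0,0,0]

```text
t: 14.13
ee_pos: [0.5891, -0.0807, 0.1211]
orientation: [0.145, 1.555, -0.149]
wrist_force: [8.5, -7.9, -3.1]
width: 0.159
```

Run:
```python
from h import *
crank(); d=grab('wrist','w10'); s=grab('scene','s10'); P=cloud(d)
g=d['image'].astype(int).mean(2)
for v in (205,215,228,240): print(v,g[v,505:560].round().astype(int).tolist())
a=cv2.resize(d['image'][150:360,440:640,::-1],(760,600),interpolation=cv2.INTER_CUBIC); cv2.imwrite('pics/w10z.png',a)
```

```text
t 14.1333 pos [ 0.5891 -0.0807  0.1211] F [ 8.5 -7.9 -3.1] M [-1.11 -1.05 -0.15] w 0.159
R [[0.011, 0.186, 0.982], [-0.004, 0.982, -0.186], [-1.0, -0.002, 0.011]] j [-3.240e-01  7.400e-01  1.647e+00 -1.000e-03  7.430e-01 -1.707e+00]
vise [ 42.4 -75.7] z 67.1 Fv [ 9.8 -6.2 -3.1] r 186.1 a 4.643
205 [150, 145, 149, 148, 148, 147, 149, 146, 144, 147, 148, 147, 149, 147, 150, 128, 83, 56, 60, 55, 58, 69, 83, 97, 97, 106, 102, 99, 105, 146, 192, 209, 208, 210, 216, 217, 220, 214, 216, 210, 192, 183, 181, 144, 98, 52, 39, 39, 42, 43, 44, 39, 40, 42, 39]
215 [183, 184, 181, 183, 182, 184, 184, 186, 182, 184, 180, 184, 182, 185, 182, 184, 182, 182, 175, 124, 66, 55, 60, 53, 55, 74, 94, 103, 102, 100, 101, 114, 171, 226, 233, 232, 233, 236, 237, 235, 237, 237, 239, 235, 184, 134, 122, 89, 56, 37, 41, 42, 32, 43, 38]
228 [211, 215, 215, 213, 214, 210, 212, 213, 212, 215, 213, 214, 214, 213, 210, 210, 208, 208, 210, 207, 146, 80, 57, 62, 63, 59, 73, 89, 100, 100, 104, 103, 134, 221, 247, 247, 248, 249, 250, 249, 250, 252, 235, 170, 125, 122, 131, 128, 82, 42, 36, 38, 35, 37, 42]
240 [197, 195, 199, 197, 197, 195, 195, 199, 198, 196, 198, 193, 194, 198, 199, 194, 196, 198, 175, 108, 63, 55, 60, 49, 65, 81, 93, 98, 99, 100, 109, 170, 236, 239, 241, 243, 245, 245, 245, 245, 245, 245, 248, 246, 186, 120, 91, 57, 35, 39, 39, 38, 39, 33, 34]
```

View pics/w10z.png

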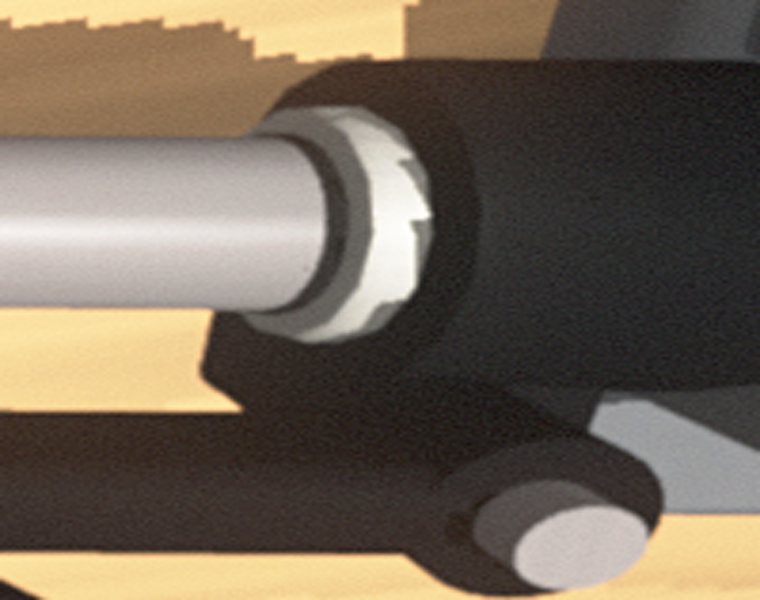

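View pics/s10.png

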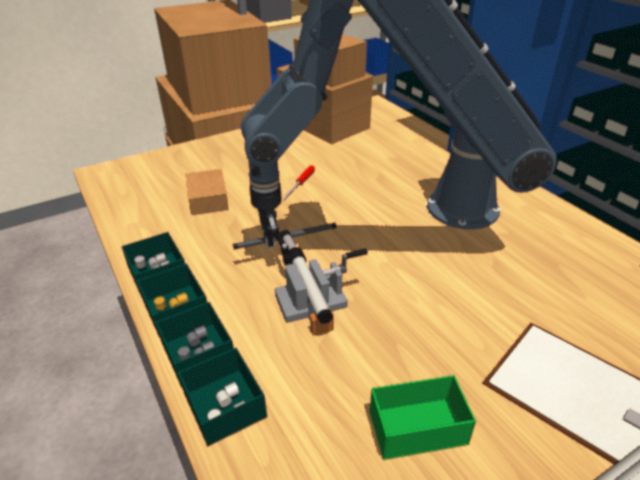

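Run:
```python
from h import *
d=load('w10'); g=d['image'].astype(int).mean(2)
print(g[150,285:350].round().astype(int).tolist())
for z in (.075,.076,.077):
  print(z,[ (u,vise(onz(d,u,228,z)).round(1).tolist()) for u in (525.3,531.5,537.5)])
b=[vise(onz(d,u,150,.0675)) for u in (295,343)];print('bar edges',b)
P=cloud(d)
for v in (222,228,234): print([(u,vise(P[v,u])[1].round(1),(P[v,u,2]*1000).round(1)) for u in (515,522,527,530,533,536,540,545,550,554,558,562,566,570,575)])
w=load('w3');P=cloud(w)
for v in (66,68,70): print('w3',[(u,vise(P[v,u])[1].round(1),(P[v,u,2]*1000).round(1)) for u in range(508,536,2)])
```

```text
[107, 112, 114, 105, 107, 106, 113, 108, 112, 104, 88, 63, 61, 70, 76, 73, 74, 80, 80, 89, 88, 91, 91, 93, 94, 95, 97, 99, 98, 102, 103, 101, 103, 106, 105, 102, 107, 105, 106, 106, 112, 109, 109, 105, 107, 105, 112, 104, 106, 103, 103, 100, 100, 94, 94, 90, 80, 132, 207, 218, 215, 213, 214, 214, 213]
0.075 [(525.3, [-3.5, -7.2]), (531.5, [-3.5, -5.2]), (537.5, [-3.5, -3.2])]
0.076 [(525.3, [-3.8, -7.8]), (531.5, [-3.8, -5.8]), (537.5, [-3.8, -3.8])]
0.077 [(525.3, [-4.1, -8.4]), (531.5, [-4.1, -6.4]), (537.5, [-4.1, -4.4])]
bar edges [array([-28.35075639, -84.02932449]), array([-28.32189447, -68.12087467])]
[(515, np.float64(-11.0), np.float64(74.9)), (522, np.float64(-8.4), np.float64(74.4)), (527, np.float64(-7.1), np.float64(75.1)), (530, np.float64(-6.2), np.float64(75.2)), (533, np.float64(-5.0), np.float64(74.8)), (536, np.float64(-5.1), np.float64(76.6)), (540, np.float64(-4.0), np.float64(77.0)), (545, np.float64(-2.9), np.float64(77.8)), (550, np.float64(-1.2), np.float64(77.7)), (554, np.float64(-0.6), np.float64(78.6)), (558, np.float64(-0.3), np.float64(80.1)), (562, np.
[... 2565 characters left out ...]
at64(83.4)), (532, np.float64(0.0), np.float64(85.3)), (534, np.float64(1.5), np.float64(84.8))]
w3 [(508, np.float64(-8.5), np.float64(74.1)), (510, np.float64(-7.7), np.float64(75.0)), (512, np.float64(-6.6), np.float64(75.2)), (514, np.float64(-5.2), np.float64(74.9)), (516, np.float64(-5.6), np.float64(78.3)), (518, np.float64(-4.9), np.float64(79.2)), (520, np.float64(-4.0), np.float64(79.8)), (522, np.float64(-2.3), np.float64(78.9)), (524, np.float64(-1.3), np.float64(79.2)), (526, np.float64(-0.1), np.float64(79.3)), (528, np.float64(-0.3), np.float64(81.8)), (530, np.float64(-0.2), np.float64(84.0)), (532, np.float64(0.9), np.float64(84.0)), (534, np.float64(1.9), np.float64(84.4))]
```

Run:
```python
from h import *
print(bot.job_done()); crank()
```

```text
the job is handed in; nothing more can be done
None
the job is handed in; nothing more can be done
```

I cranked the vise home, pushed the leg in to its mark, swept the lever closed with the fingers, and handed the job in at about 14 s, still gripping the bar. The hand-in gave no verdict.

My last checks before handing in:
- **Crank:** it met a firm stop, with about 10 N of reaction and the handle at vise y = 110.1 mm. That puts it about 0.0 rad from tight.
- **Lever:** its edge was parallel to the leg to within about 0.005 rad. The fingers press it against its stop with about 10 N.
- **Leg:** the bar is 75.4 mm from the black collar's front face in the wrist image. By the arm's own position it is about 76 mm from the mouth. Both put the leg about 0.4 to 1.3 mm outside its mark.
- **Grip:** the bar is held fully gripped. The wrist force along the leg is about 6 N.
- **Bystanders:** I saw no contact with them, and the carton, bin and screwdriver look in place in the last scene view. The bottle was hidden by the arm there. I did not measure any of them.

One cue disagreed. A pale ring sticks out about 5 mm in front of the black collar and hides most of the dark band. If that ring's front counts as the mouth, the leg is about 4.6 mm too far in, outside the 4 mm limit. I used the black collar face because the crank, jaws, hinge and collar length all put the mouth there to within about 1.5 mm.

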